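Fill the bottle warmer and switch it on

TASK

Stand a spare feeding bottle upright on the floor of each empty well of the bottle warmer, setting the glass down without dropping it or tipping it over, and leave the bottles that are already in wells, and the other things around, where they are. When every well holds a bottle, turn the warmer's rotary handle fully from off to on.

Things in the scene. Friction and masses are not known exactly. Their poses are not given: they have to be found in the camera images.
- bottle_a: closed glass feeding bottle with a white cap, one of four identical ones: glass body 58 mm in diameter up to 68 mm, shoulder narrowing to 83 mm, then a straight cap 42 mm in diameter from 83 to 125 mm (the top); about 0.18 kg. Two of the four stand in wells of the warmer, two are spares standing on the nightstand. Origin: centre of the underside, z up
- bottle_b: closed glass feeding bottle with a white cap, one of four identical ones: glass body 58 mm in diameter up to 68 mm, shoulder narrowing to 83 mm, then a straight cap 42 mm in diameter from 83 to 125 mm (the top); about 0.18 kg. Two of the four stand in wells of the warmer, two are spares standing on the nightstand. Origin: centre of the underside, z up
- bottle_c: closed glass feeding bottle with a white cap, one of four identical ones: glass body 58 mm in diameter up to 68 mm, shoulder narrowing to 83 mm, then a straight cap 42 mm in diameter from 83 to 125 mm (the top); about 0.18 kg. Two of the four stand in wells of the warmer, two are spares standing on the nightstand. Origin: centre of the underside, z up
- bottle_d: closed glass feeding bottle with a white cap, one of four identical ones: glass body 58 mm in diameter up to 68 mm, shoulder narrowing to 83 mm, then a straight cap 42 mm in diameter from 83 to 125 mm (the top); about 0.18 kg. Two of the four stand in wells of the warmer, two are spares standing on the nightstand. Origin: centre of the underside, z up
- well_1: clear square open-topped well on the warmer's base, one of four identical ones in a 2 by 2 block at 86 mm pitch, sides parallel to the warmer's x and y. Outside 80 x 80 mm, 50 mm high, walls and floor 4 mm thick, so inside 72 x 72 mm and 46 mm deep. Some wells hold a bottle, the others are empty; which ones changes. Origin: centre of the underside, which is 20 mm above the nightstand
- well_2: clear square open-topped well on the warmer's base, one of four identical ones in a 2 by 2 block at 86 mm pitch, sides parallel to the warmer's x and y. Outside 80 x 80 mm, 50 mm high, walls and floor 4 mm thick, so inside 72 x 72 mm and 46 mm deep. Some wells hold a bottle, the others are empty; which ones changes. Origin: centre of the underside, which is 20 mm above the nightstand
- well_3: clear square open-topped well on the warmer's base, one of four identical ones in a 2 by 2 block at 86 mm pitch, sides parallel to the warmer's x and y. Outside 80 x 80 mm, 50 mm high, walls and floor 4 mm thick, so inside 72 x 72 mm and 46 mm deep. Some wells hold a bottle, the others are empty; which ones changes. Origin: centre of the underside, which is 20 mm above the nightstand
- well_4: clear square open-topped well on the warmer's base, one of four identical ones in a 2 by 2 block at 86 mm pitch, sides parallel to the warmer's x and y. Outside 80 x 80 mm, 50 mm high, walls and floor 4 mm thick, so inside 72 x 72 mm and 46 mm deep. Some wells hold a bottle, the others are empty; which ones changes. Origin: centre of the underside, which is 20 mm above the nightstand
- warmer: white bottle warmer, fixed: a base slab 200 x 200 x 20 mm under the four wells, and joined to its -y side a console 150 mm (x) by 125 mm (y), 80 mm high, that carries the rotary handle. Origin: centre of the slab's underside, on the nightstand; the block of wells is centred on it; its yaw varies
- dial (a joint): rotary handle of the warmer on a vertical axis; 0 is off (its stop, nose towards the warmer's +x, at a round mark), grows turning clockwise seen from above to 1.3 rad, its on stop (nose at a bar-shaped mark). It starts at or close to off and stays where it is left
- dial_grip (a point): grip point of the grey rotary handle, on its axis, 110 mm above the nightstand, in the warmer's frame at x 0, y -165 mm. The handle is an upright bar about 75 mm long, 16 mm wide, from 87 to 127 mm above the nightstand, on a disc of 64 mm diameter. The point turns with the handle: its x axis runs along the bar to the nose
- dish: lidded white ceramic dish, 100 mm in diameter, 59 mm high; bystander. Origin: centre of the underside
- rattle: yellow plastic rattle lying down, about 120 mm long, 48 mm wide at the head; bystander. Origin: near its middle, at its underside
- block: beech teething block 70 x 45 x 30 mm; bystander. Origin: centre of the underside
- trays: two stacked clear acrylic trays 180 (own x) x 260 (own y) mm, fixed, long side pointing away from the robot, 170 mm high in all; bystander, an obstacle. Origin: centre of the underside
There are look-alikes about, which are no part of the job. Leave any black, green or purple look-alike of the bottle_a alone.

How it is judged:
By the outcome, as a careful person would: the job done as asked, in the order asked, and still so for the second after the job is handed in, with the robot touching nothing.
It also fails if it takes over 70 s, if anything falls off the work surface, if the arm or the gripper's body presses on something with over 40 N, if the wrist force passes 120 N, or if a joint passes its speed limit or range.

ROBOT

A 6-joint arm with a two-finger parallel gripper is mounted at the origin on the work surface. World frame = base frame: x ahead of the robot, y to its left, z up, the work surface at z = 0. Lengths are in mm, angles in rad, forces in N, time in s.
With the tool pointing down it reaches from about 300 to 750 mm from the base axis. Payload 8.5 kg.
Tool frame: the origin (TCP) lies at the very end of the fingers, on their centre line; the grasp point (between the pads) lies 19 mm behind it (r.tcp_to_grasp is the z of the grasp point in the tool frame, in mm); z points along the fingers, y is the line along which they close (so a half turn about z gives the same grasp; the last joint's range is limited). The gripper opens to 88 mm and grips with 3 to 60 N. Pads are 18 mm wide; open, the fingers measure 123 mm over their backs; the gripper's body (75 mm by 187 mm) begins 45 mm behind the grasp point.
Start: joints at [-1.536, 0.381, 1.297, -0, 1.464, -0.215], TCP at [135.961, -532.912, 238.748] pointing down, gripper open.
Joint ranges: [-3.11, 3.11], [-0.89, 2.33], [0.22, 2.48], [-1.42, 4.56], [0.17, 2.85], [-2.88, 2.88]. Speed limits (rad/s): [2.39, 2.39, 3.14, 3.14, 3.14, 3.14].

INTERFACE

Orientations are given as a unit quaternion [w, x, y, z].
In Python, from workcell import r gives the robot as it stands. The module is installed in compiled form; this text tells all that it offers.
- The arm moves only by the shell command python3 -m inch 'ROWS' [FORCE]. ROWS is JSON, a list of rows, each a list of 3 entries, a list of its own where there are three numbers: the finger opening in mm, from 0 to 88.1, then the shift along the world's x, y, z as a fraction of full scale, then the turn, a rotation vector about the world's x, y, z as a fraction of full scale. In form: [[jaw, [dx, dy, dz], [ax, ay, az]], ...]. A call has exactly 8 rows; each row is the pose to reach, as a shift and turn from the pose commanded when the call began; what a row does not reach only later rows make up. Full scale, the value 1, is 0.15 m for a shift and pi/2 rad for a turn. A row lasts 1/12 s, in which the tool goes at most 41.7 mm and 7.16 degrees, less where a joint would pass 70% of its speed; a pose out of reach is approached as far as the arm can. A call with a number of a shift or a turn outside -1 to 1 is refused whole. A call with a gripper value outside its range is refused whole. The fingers move at their own pace and stop on an object; FORCE is the grip in N (left out, the last holds). Time passes only in rows, so rows that repeat a pose let the fingers close, or fill a call up. It gives the time, the measured TCP pose, the force, the opening and the grip force at its end, in the units of the state.
- r.get_state(): the state, without advancing time (a new reading comes with each control period).
- r.grab_frame(name): name is "side" or "top" or "wrist"; returns a dict with "image" (400x640x3 uint8, red, green, blue), "intrinsics" (3x3 intrinsics, pixels), "rvec" (rotation vector, rad) and "tvec" (3), from world to camera coordinates, as OpenCV has them; the wrist camera has in their place "T_tool_cam" (4x4, takes a point from camera to tool coordinates, whose origin is the TCP and whose axes are the flange's). Camera axes: x right, y down, z forward; pixel columns grow to the right and rows downward; lengths in mm; the calibration is good to about 2 mm. A picture is of the moment at which its call begins: read the wrist's pose just before it. There is no depth.
- r.job_done(): hands the job in; it is judged then, once.
The state is a dict: "clock": time; "joint_pos": joint angles; "joint_velocities": joint speeds; "joint_torque": joint torques, N m; "tool_pos": TCP position; "eef_rot": TCP orientation; "ft_force": force on the tool from outside, world axes, zero at the start; "wrist_torque": the same for the moment, N m; "finger_gap": finger opening in mm; "grasp_force": force on a finger pad.
Only numpy, scipy, OpenCV 4.12 (cv2) and the standard library are available. Lean on these libraries where they do the work, as an engineer would, in place of code of your own. Each camera call takes 0.05 s, during which the arm holds its last target. There are 200 camera calls.

## Working session

There is one attempt and no reset: what is moved stays moved. The work goes in short steps, Python scripts to look and compute and a shell command to move; the robot and the scene stay as the last step left them, time stands still between calls to the robot, and variables do not carry over. Pictures are saved under pics/ and viewed, at most 10 in all, crops included, and the job is handed in when it is done.

```bash
mkdir -p pics; cat > h.py <<'E'
from workcell import r
import numpy as np, cv2, json, os
from scipy.spatial.transform import Rotation as R
def grab(n,f):
    d=r.grab_frame(n); cv2.imwrite(f'pics/{f}.png',d['image'][:,:,::-1])
    if n!='wrist': np.savez(f'{n}.npz',K=d['intrinsics'],rvec=d['rvec'],tvec=d['tvec'])
    return d
def ray(n,uv):
    d=np.load(f'{n}.npz'); M=cv2.Rodrigues(d['rvec'])[0]; c=-M.T@d['tvec'].ravel()
    v=M.T@np.linalg.inv(d['K'])@np.array([uv[0],uv[1],1.]); return c,v
def at(n,uv,z):
    c,v=ray(n,uv); return c+v*(z-c[2])/v[2]
def proj(n,P):
    d=np.load(f'{n}.npz'); return cv2.projectPoints(np.array(P,float).reshape(-1,3),d['rvec'],d['tvec'],d['K'],None)[0].reshape(-1,2)
E
python3 - <<'E'
from h import *
for n in('top','side'):
    d=grab(n,n+'0'); 
    print(n,ray(n,(320,200))[0],d['intrinsics'][0,0])
s=r.get_state();print(s['tool_pos'],s['eef_rot'],s['clock'],s['finger_gap'],r.tcp_to_grasp)
E
```

```text
top [ 460.1738839    39.89804009 1255.94275507] 418.72008757602583
side [-81.00560909 857.57883469 854.89422215] 450.77736781294124
[ 135.95116468 -532.69212415  238.204411  ] [-6.29987992e-04  9.92212008e-01  1.24558943e-01  6.24431380e-05] 0.1 88.21872821913264 -18.700000000000003
```

View pics/top0.png

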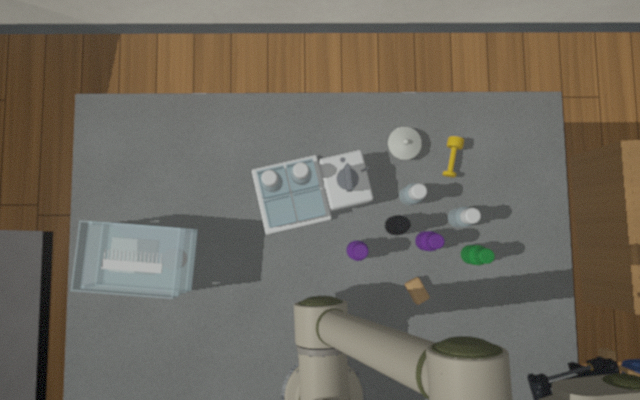

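View pics/side0.png

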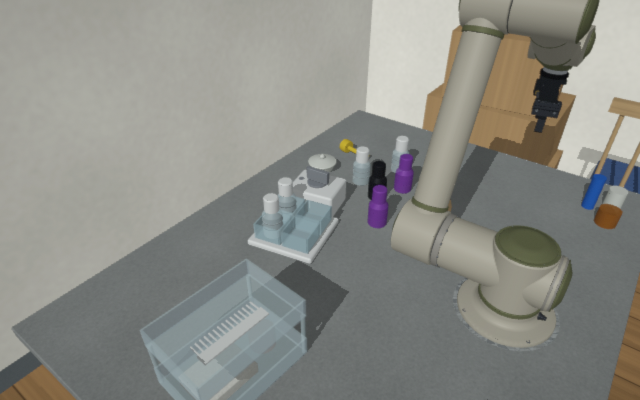

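Top view: spare white-capped bottles are at about (418,192) and (470,216). Bottles already in wells are at (270,180) and (301,172), and the empty wells are the two lower ones, about (280,210) and (312,203). Look-alikes to avoid: black (397,225), purple (430,241) and (357,250), green (478,254). The dial is at (347,177). Next is one enlarged crop to check this choice.

```bash
python3 - <<'E'
from h import *
im=cv2.imread('pics/top0.png')[140:290,240:510-10]
cv2.imwrite('pics/topc.png',cv2.resize(im,None,fx=3,fy=3,interpolation=cv2.INTER_CUBIC))
E
```

```text
(no output)
```

View pics/topc.png

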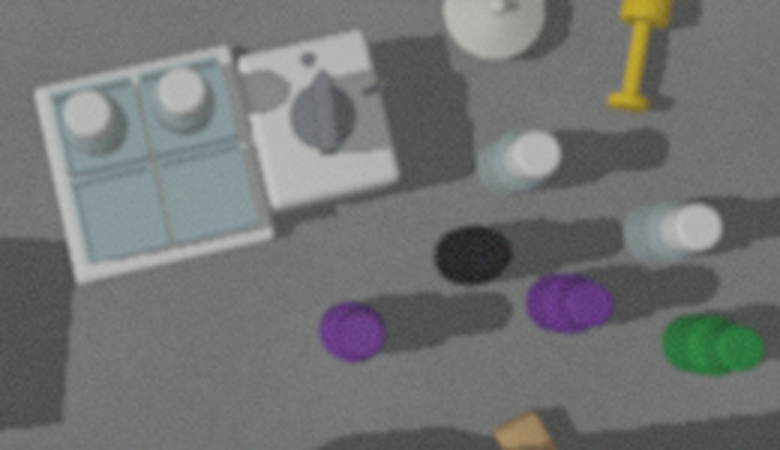

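```bash
cat >> h.py <<'E'
def c2(p): return ((p[0]+.5)/3-.5+240,(p[1]+.5)/3-.5+140)
def W(x,y,z,o,yaw): 
    c,s=np.cos(yaw),np.sin(yaw); return np.array([o[0]+c*x-s*y,o[1]+s*x+c*y,z])
E
python3 - <<'E'
from h import *
from scipy.optimize import least_squares
for n,p,z in [('s1',(536,155),125),('s2',(698,227),125),('w1',(89,114),149),('w2',(182,91),149),('black',(473,255),110),('pur',(589,303),115),('dishknob',(497,5),59),('block',(524,432),30)]:
    print(n,at('top',c2(p),z).round(1))
obs=[((-100,100,20),(78,281)),((-100,-100,20),(272,238)),((100,100,20),(36,90)),((75,-100,80),(240,57)),((75,-225,80),(360,31)),((-75,-225,80),(398,178)),((-75,-100,80),(278,208))]
f=lambda q:np.concatenate([proj('top',W(*a,q[:2],q[2]))[0]-c2(b) for a,b in obs])
q=least_squares(f,[700,50,.2],loss='soft_l1').x; print(q,f(q).round(1))
np.save('warm.npy',q)
for a in [(43,43),(43,-43),(-43,43),(-43,-43)]: print(a,W(*a,24,q[:2],q[2]).round(1), np.hypot(*W(*a,24,q[:2],q[2])[:2]))
print('dial',W(0,-165,110,q[:2],q[2]))
for p in [(321,68),(327,150)]: print('bar end',at('top',c2(p),127).round(1))
for p in [(308,60),(371,88)]:
    m=at('top',c2(p),80); d=m-W(0,-165,80,q[:2],q[2]); print('mark',m.round(1),np.arctan2(d[1],d[0])-q[2],np.hypot(*d[:2]))
s=cv2.imread('pics/side0.png')
cv2.imwrite('pics/sidec.png',cv2.resize(s[120:270,235:435],None,fx=4,fy=4,interpolation=cv2.INTER_CUBIC))
E
```

```text
s1 [ 582.2 -261.   125. ]
s2 [ 515.4 -406.2  125. ]
w1 [619.3 142.3 149. ]
w2 [639.3  59.6 149. ]
black [ 492.4 -204.5  110. ]
pur [ 447.8 -307.9  115. ]
dishknob [ 736.  -245.1   59. ]
block [ 323.3 -266.5   30. ]
[588.96794889  89.89060389 -62.61303584] [-0.3  1.1  1.3  0.1 -0.8 -0.9 -1.  -0.4  1.6 -1.4  1.5  0.6 -1.6  0.5]
(43, 43) [621.6 141.2  24. ] 637.4435425143333
(43, -43) [640.3  57.3  24. ] 642.831251778172
(-43, 43) [537.7 122.5  24. ] 551.444569035894
(-43, -43) [556.3  38.6  24. ] 557.6637527118396
dial [624.78535822 -71.17495167 110.        ]
bar end [663.1 -66.6 127. ]
bar end [588.  -70.8 127. ]
mark [679.3 -58.8  80. ] 62.835953211183735 55.93090185192018
mark [ 652.1 -118.1   80. ] 61.56854668834926 54.31957248636979
```

View pics/sidec.png

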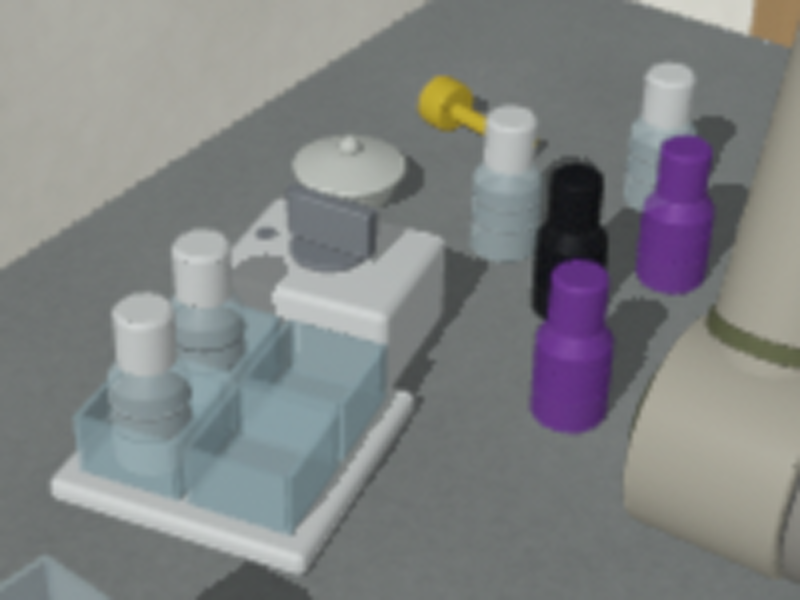

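```bash
python3 - <<'E'
from h import *
def tri(a,b):
    A=[];B=[]
    for n,uv in (('top',a),('side',b)):
        c,v=ray(n,uv); v/=np.linalg.norm(v); M=np.eye(3)-np.outer(v,v); A.append(M);B.append(M@c)
    return np.linalg.lstsq(np.vstack(A),np.concatenate(B),rcond=None)[0]
cs=lambda p:((p[0]+.5)/4-.5+235,(p[1]+.5)/4-.5+120)
for n,a,b in [('s1',(536,155),(512,119)),('s2',(698,227),(670,76)),('w1',(89,114),(143,308)),('w2',(182,91),(201,243))]:
    print(n,tri(c2(a),cs(b)).round(1))
print(cs((512,119)),at('side',cs((512,119)),125),at('side',cs((670,76)),125))
E
python3 -m inch '[[88,[0.2,0.1,0],[0,0,0]],[88,[0.4,0.2,0],[0,0,0]],[88,[0.6,0.3,0],[0,0,0]],[88,[0.8,0.4,0],[0,0,0]],[88,[1,0.45,0],[0,0,0]],[88,[1,0.45,0],[0,0,0]],[88,[1,0.45,0],[0,0,0]],[88,[1,0.45,0],[0,0,0]]]' 20
```

```text
s1 [ 581.7 -262.6  121. ]
s2 [ 515.1 -409.   119.1]
w1 [619.7 142.5 146.1]
w2 [639.3  59.4 147.1]
(362.625, 149.375) [ 577.36520057 -257.20192799  125.        ] [ 509.72328578 -399.44652037  125.        ]
clock: 0.77
tool_pos: [285.6, -465.4, 238.4]
eef_rot: [-0.0, 0.992, 0.125, -0.0]
ft_force: [-0.4, -0.1, -0.8]
finger_gap: 88.0
grasp_force: 0.0
```

```bash

python3 -m inch '[[88,[0.2,0.05,0],[0,0,0]],[88,[0.4,0.1,0],[0,0,0]],[88,[0.6,0.15,0],[0,0,0]],[88,[0.8,0.2,0],[0,0,0]],[88,[1,0.25,0],[0,0,0]],[88,[1,0.25,0],[0,0,0]],[88,[1,0.25,0],[0,0,0]],[88,[1,0.25,0],[0,0,0]]]'
python3 -m inch '[[88,[0.13,0.04,0],[0,0,0]],[88,[0.26,0.08,0],[0,0,0]],[88,[0.4,0.11,0],[0,0,0]],[88,[0.53,0.147,0],[0,0,0]],[88,[0.53,0.147,0],[0,0,0]],[88,[0.53,0.147,0],[0,0,0]],[88,[0.53,0.147,0],[0,0,0]],[88,[0.53,0.147,0],[0,0,0]]]'
python3 - <<'E'
from h import *
s=r.get_state(); d=grab('wrist','w1'); T=d['T_tool_cam']; K=d['intrinsics']
q=np.array(s['eef_rot']); Rt=R.from_quat(q[[1,2,3,0]]).as_matrix(); print(s['tool_pos'])
for P in [(515,-406,125),(515,-406,83)]:
    pc=T[:3,:3].T@(Rt.T@(np.array(P)-s['tool_pos'])-T[:3,3]); print((K@pc/pc[2])[:2], pc[2],K[0,0])
E
```

```text
clock: 1.43
tool_pos: [434.8, -428.6, 238.5]
eef_rot: [-0.0, 0.992, 0.124, -0.0]
ft_force: [-0.3, -0.6, 0.1]
finger_gap: 88.2
grasp_force: 0.0
clock: 2.1
tool_pos: [514.1, -406.7, 239.0]
eef_rot: [0.0, 0.992, 0.124, -0.0]
ft_force: [0.7, 0.1, -0.0]
finger_gap: 88.1
grasp_force: 0.0
[ 514.08333746 -406.70982753  239.01167509]
[319.16740385 198.70598412] 270.1376694647059 332.60861249124537
[319.38462717 186.69212591] 310.4530934249106 332.60861249124537
```

View pics/w1.png

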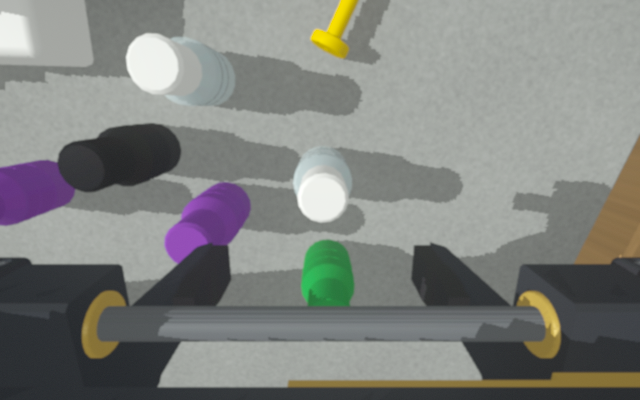

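The wrist view shows the s2 white cap at (323,196), about 3 mm off its predicted pixel. The fingers straddle it, and green at (327,275) and purple at (205,225) are clear. I'll correct the offset, descend and grip.

```bash

python3 - <<'E'
from h import *
s=r.get_state(); d=grab('wrist','w1b'); T=d['T_tool_cam']; K=d['intrinsics']
q=np.array(s['eef_rot']); Rt=R.from_quat(q[[1,2,3,0]]).as_matrix()
for uv in [(323,196),(157,64)]:
    c=Rt@T[:3,3]+s['tool_pos']; v=Rt@T[:3,:3]@np.linalg.inv(K)@np.array([*uv,1]); print(c+v*(125-c[2])/v[2])
E
python3 -m inch '[[88,[0.016,-0.012,-0.16],[0,0,0]],[88,[0.016,-0.012,-0.33],[0,0,0]],[88,[0.016,-0.012,-0.5],[0,0,0]],[88,[0.016,-0.012,-0.66],[0,0,0]],[88,[0.016,-0.012,-0.82],[0,0,0]],[88,[0.016,-0.012,-0.93],[0,0,0]],[88,[0.016,-0.012,-1],[0,0,0]],[88,[0.016,-0.012,-1],[0,0,0]]]'
python3 -m inch '[[38,[0,0,0],[0,0,0]],[38,[0,0,0],[0,0,0]],[38,[0,0,0],[0,0,0]],[38,[0,0,0],[0,0,0]],[38,[0,0,0],[0,0,0]],[38,[0,0,0],[0,0,0]],[38,[0,0,0],[0,0,0]],[38,[0,0,0],[0,0,0]]]' 20
```

```text
[ 518.14395013 -408.34976256  125.        ]
[ 584.58023139 -266.77276488  125.        ]
clock: 2.87
tool_pos: [516.9, -407.3, 86.7]
eef_rot: [-0.002, 0.992, 0.124, -0.001]
ft_force: [-1.2, -0.4, 0.2]
finger_gap: 88.3
grasp_force: 0.0
clock: 3.53
tool_pos: [517.9, -407.6, 88.9]
eef_rot: [0.0, 0.992, 0.125, 0.0]
ft_force: [-0.4, 0.8, 0.6]
finger_gap: 41.3
grasp_force: 20.0
```

```bash

python3 -m inch '[[38,[0,0,0.05],[0,0,0]],[38,[0,0,0.17],[0,0,0]],[38,[0,0,0.33],[0,0,0]],[38,[0,0,0.5],[0,0,0]],[38,[0,0,0.67],[0,0,0]],[38,[0,0,0.84],[0,0,0]],[38,[0,0,0.97],[0,0,0]],[38,[0,0,1],[0,0,0]]]'
python3 -m inch '[[38,[0,0.03,0],[0,0,0]],[38,[0,0.1,0],[0,0,0]],[38,[0,0.25,0],[0,0,0]],[38,[0,0.4,0],[0,0,0]],[38,[0,0.55,0],[0,0,0]],[38,[0,0.7,0],[0,0,0]],[38,[0,0.85,0],[0,0,0]],[38,[0,1,0],[0,0,0]]]'
python3 -m inch '[[38,[0,0.15,0],[0,0,0]],[38,[0,0.3,0],[0,0,0]],[38,[0,0.42,0],[0,0,0]],[38,[0,0.55,0],[0,0,0]],[38,[0,0.67,0],[0,0,0]],[38,[0,0.8,0],[0,0,0]],[38,[0,0.9,0],[0,0,0]],[38,[0,1,0],[0,0,0]]]'
python3 -m inch '[[38,[0.02,0.1,0],[0,0,0]],[38,[0.03,0.22,0],[0,0,0]],[38,[0.04,0.35,0],[0,0,0]],[38,[0.06,0.48,0],[0,0,0]],[38,[0.08,0.61,0],[0,0,0]],[38,[0.1,0.74,0],[0,0,0]],[38,[0.12,0.87,0],[0,0,0]],[38,[0.13,1,0],[0,0,0]]]'
python3 -m inch '[[38,[0,0.12,0],[0,0,0]],[38,[0,0.24,0],[0,0,0]],[38,[0,0.36,0],[0,0,0]],[38,[0,0.46,0],[0,0,0]],[38,[0,0.53,0],[0,0,0]],[38,[0,0.53,0],[0,0,0]],[38,[0,0.53,0],[0,0,0]],[38,[0,0.53,0],[0,0,0]]]'
```

```text
clock: 4.2
tool_pos: [518.4, -408.2, 242.8]
eef_rot: [0.002, 0.992, 0.125, 0.002]
ft_force: [0.2, 0.3, -1.0]
finger_gap: 41.4
grasp_force: 20.0
clock: 4.87
tool_pos: [517.1, -255.3, 236.9]
eef_rot: [-0.001, 0.992, 0.125, -0.001]
ft_force: [0.1, -0.6, -1.9]
finger_gap: 41.6
grasp_force: 20.0
clock: 5.53
tool_pos: [516.7, -105.6, 237.0]
eef_rot: [-0.001, 0.992, 0.125, -0.001]
ft_force: [-0.3, 0.5, -1.1]
finger_gap: 41.1
grasp_force: 20.0
clock: 6.2
tool_pos: [536.2, 44.1, 237.0]
eef_rot: [-0.001, 0.992, 0.125, -0.002]
ft_force: [-0.7, -0.3, -1.7]
finger_gap: 41.4
grasp_force: 20.0
clock: 6.87
tool_pos: [537.1, 121.3, 238.3]
eef_rot: [0.0, 0.992, 0.124, -0.0]
ft_force: [-0.1, -0.6, -1.5]
finger_gap: 41.2
grasp_force: 20.0
```

```bash
cat >> h.py <<'E'
def wp(d,s,P):
    T=d['T_tool_cam']; K=d['intrinsics']; q=np.array(s['eef_rot']); Rt=R.from_quat(q[[1,2,3,0]]).as_matrix()
    pc=(np.array(P,float).reshape(-1,3)-s['tool_pos'])@Rt-T[:3,3]; pc=pc@T[:3,:3]; p=pc@K.T; return p[:,:2]/p[:,2:]
E
python3 - <<'E'
from h import *
s=r.get_state(); d=grab('wrist','w2'); q=np.load('warm.npy'); im=cv2.imread('pics/w2.png')
for cx,cy in [(-43,43),(-43,-43),(43,43),(43,-43)]:
    P=[W(cx+a*36,cy+b*36,70,q[:2],q[2]) for a,b in [(1,1),(1,-1),(-1,-1),(-1,1)]]
    cv2.polylines(im,[(wp(d,s,P)*16).astype(np.int32)],True,(0,0,255),1,cv2.LINE_AA,4)
P=[W(100*a,100*b,20,q[:2],q[2]) for a,b in [(1,1),(1,-1),(-1,-1),(-1,1)]]
cv2.polylines(im,[(wp(d,s,P)*16).astype(np.int32)],True,(0,200,0),1,cv2.LINE_AA,4)
P=[W(a,b,80,q[:2],q[2]) for a,b in [(75,-100),(75,-225),(-75,-225),(-75,-100)]]
cv2.polylines(im,[(wp(d,s,P)*16).astype(np.int32)],True,(255,0,0),1,cv2.LINE_AA,4)
cv2.imwrite('pics/w2o.png',im)
E
```

```text
(no output)
```

View pics/w2o.png

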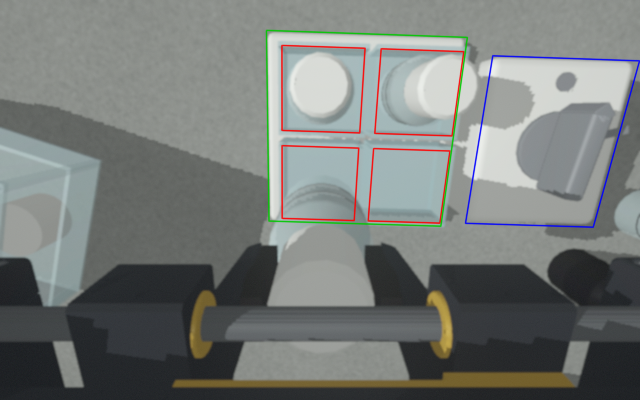

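Overlay: predicted rims, slab and console agree with the picture to about 2 mm. The held bottle lines up with the empty well at (320,182). Lowering now.

```bash

python3 -m inch '[[38,[0,0.004,-0.1],[0,0,0]],[38,[0,0.004,-0.23],[0,0,0]],[38,[0,0.004,-0.36],[0,0,0]],[38,[0,0.004,-0.48],[0,0,0]],[38,[0,0.004,-0.6],[0,0,0]],[38,[0,0.004,-0.7],[0,0,0]],[38,[0,0.004,-0.77],[0,0,0]],[38,[0,0.004,-0.8],[0,0,0]]]'
python3 -m inch '[[38,[0,0,-0.01],[0,0,0]],[38,[0,0,-0.015],[0,0,0]],[38,[0,0,-0.02],[0,0,0]],[38,[0,0,-0.025],[0,0,0]],[38,[0,0,-0.03],[0,0,0]],[38,[0,0,-0.035],[0,0,0]],[38,[0,0,-0.035],[0,0,0]],[38,[0,0,-0.035],[0,0,0]]]'
```

```text
clock: 7.58
tool_pos: [536.8, 121.6, 117.2]
eef_rot: [-0.0, 0.992, 0.124, -0.001]
ft_force: [-0.8, -0.3, -1.1]
finger_gap: 41.6
grasp_force: 20.0
clock: 8.25
tool_pos: [537.4, 122.5, 113.6]
eef_rot: [-0.0, 0.992, 0.125, 0.0]
ft_force: [0.3, -0.8, -0.9]
finger_gap: 41.6
grasp_force: 20.0
```

```bash

python3 -m inch '[[38,[0,0,-0.002],[0,0,0]],[38,[0,0,-0.004],[0,0,0]],[38,[0,0,-0.005],[0,0,0]],[38,[0,0,-0.006],[0,0,0]],[38,[0,0,-0.006],[0,0,0]],[38,[0,0,-0.006],[0,0,0]],[38,[0,0,-0.006],[0,0,0]],[38,[0,0,-0.006],[0,0,0]]]'
python3 -m inch '[[38,[0,0,-0.002],[0,0,0]],[38,[0,0,-0.004],[0,0,0]],[38,[0,0,-0.006],[0,0,0]],[38,[0,0,-0.006],[0,0,0]],[38,[0,0,-0.006],[0,0,0]],[38,[0,0,-0.006],[0,0,0]],[38,[0,0,-0.006],[0,0,0]],[38,[0,0,-0.006],[0,0,0]]]'
```

```text
clock: 8.92
tool_pos: [537.5, 122.5, 112.9]
eef_rot: [-0.0, 0.992, 0.125, 0.0]
ft_force: [-1.1, 0.1, 4.1]
finger_gap: 41.2
grasp_force: 20.0
clock: 9.58
tool_pos: [537.7, 122.5, 112.8]
eef_rot: [0.0, 0.992, 0.125, 0.001]
ft_force: [-2.4, 0.8, 10.8]
finger_gap: 41.5
grasp_force: 20.0
```

```bash

python3 -m inch '[[44,[0,0,0],[0,0,0]],[48,[0,0,0],[0,0,0]],[54,[0,0,0],[0,0,0]],[62,[0,0,0],[0,0,0]],[62,[0,0,0],[0,0,0]],[62,[0,0,0.1],[0,0,0]],[62,[0,0,0.25],[0,0,0]],[62,[0,0,0.4],[0,0,0]]]'
python3 -m inch '[[62,[0,0,0.15],[0,0,0]],[62,[0,0,0.35],[0,0,0]],[62,[0,0,0.45],[0,0,0]],[62,[0,-0.2,0.45],[0,0,0]],[62,[0,-0.4,0.45],[0,0,0]],[62,[0,-0.6,0.45],[0,0,0]],[62,[0,-0.8,0.45],[0,0,0]],[62,[0,-1,0.45],[0,0,0]]]'
python3 -m inch '[[62,[0.03,-0.2,0],[0,0,0]],[62,[0.07,-0.4,0],[0,0,0]],[62,[0.11,-0.6,0],[0,0,0]],[62,[0.15,-0.8,0],[0,0,0]],[80,[0.2,-0.9,0],[0,0,0]],[80,[0.25,-1,0],[0,0,0]],[80,[0.3,-1,0],[0,0,0]],[80,[0.3,-1,0],[0,0,0]]]'
python3 -m inch '[[80,[0,-0.2,0],[0,0,0]],[80,[0,-0.4,0],[0,0,0]],[80,[0,-0.5,0],[0,0,0]],[80,[0,-0.57,0],[0,0,0]],[80,[0,-0.57,0],[0,0,0]],[80,[0,-0.57,0],[0,0,0]],[80,[0,-0.57,0],[0,0,0]],[80,[0,-0.57,0],[0,0,0]]]'
python3 - <<'E'
from h import *
s=r.get_state(); d=grab('wrist','w3'); a=grab('top','t3'); grab('side','sd3'); print(s['tool_pos'])
w=cv2.imread('pics/w3.png'); q=np.load('warm.npy')
p=wp(d,s,[(582.5,-264,125)])[0]; print(p)
m=(w.min(2)>205).astype(np.uint8); n,l,st,ce=cv2.connectedComponentsWithStats(m)
print([(st[i].tolist(),ce[i].round(1).tolist()) for i in range(1,n) if st[i,4]>200])
sd=cv2.imread('pics/sd3.png'); sd=cv2.resize(sd[140:270,235:405],None,fx=3,fy=3)
cv2.imwrite('pics/m3.png',np.hstack([cv2.resize(w,(256*390//160,390))[:, :],sd][::1])[:, :800] if 0 else np.hstack([w[:390,200:480],sd]))
E
```

```text
clock: 10.25
tool_pos: [537.0, 122.4, 171.9]
eef_rot: [-0.0, 0.992, 0.125, -0.001]
ft_force: [-0.1, -0.4, -0.6]
finger_gap: 62.1
grasp_force: 0.0
clock: 10.92
tool_pos: [537.1, -28.9, 239.1]
eef_rot: [-0.0, 0.992, 0.125, -0.0]
ft_force: [1.1, -0.1, 0.3]
finger_gap: 62.1
grasp_force: 0.0
clock: 11.58
tool_pos: [583.1, -177.7, 238.5]
eef_rot: [-0.0, 0.992, 0.124, -0.0]
ft_force: [0.8, 0.1, 1.0]
finger_gap: 80.3
grasp_force: 0.0
clock: 12.25
tool_pos: [582.5, -261.7, 239.5]
eef_rot: [-0.0, 0.992, 0.125, 0.0]
ft_force: [0.9, -0.4, -0.7]
finger_gap: 79.9
grasp_force: 0.0
[ 582.52936774 -261.71708088  239.45653794]
[322.47381574 200.58193938]
[([35, 0, 143, 47, 3927], [122.3, 18.2]), ([297, 0, 37, 48, 1074], [311.2, 20.5]), ([47, 65, 141, 103, 5089], [105.9, 136.0]), ([298, 175, 47, 45, 1593], [320.5, 197.6])]
```

View pics/m3.png

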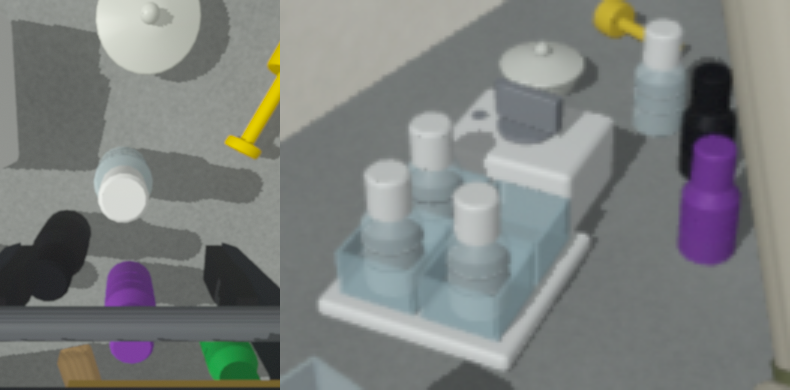

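First bottle stands upright in its well. s1's cap is at (323,197), between the fingers, and black is behind and clear. Grasping.

```bash

python3 -m inch '[[80,[0.014,-0.006,-0.16],[0,0,0]],[80,[0.014,-0.006,-0.33],[0,0,0]],[80,[0.014,-0.006,-0.5],[0,0,0]],[80,[0.014,-0.006,-0.66],[0,0,0]],[80,[0.014,-0.006,-0.82],[0,0,0]],[80,[0.014,-0.006,-0.93],[0,0,0]],[80,[0.014,-0.006,-1],[0,0,0]],[80,[0.014,-0.006,-1],[0,0,0]]]'
python3 -m inch '[[38,[0,0,0],[0,0,0]],[38,[0,0,0],[0,0,0]],[38,[0,0,0],[0,0,0]],[38,[0,0,0],[0,0,0]],[38,[0,0,0],[0,0,0]],[38,[0,0,0],[0,0,0]],[38,[0,0,0],[0,0,0]],[38,[0,0,0],[0,0,0]]]' 20
python3 -m inch '[[38,[0,0,0.05],[0,0,0]],[38,[0,0,0.17],[0,0,0]],[38,[0,0,0.33],[0,0,0]],[38,[0,0,0.5],[0,0,0]],[38,[0,0,0.67],[0,0,0]],[38,[0,0,0.84],[0,0,0]],[38,[0,0,0.97],[0,0,0]],[38,[0,0,1],[0,0,0]]]'
```

```text
clock: 13.07
tool_pos: [583.8, -263.3, 87.2]
eef_rot: [-0.001, 0.992, 0.125, -0.001]
ft_force: [0.3, 1.1, -0.2]
finger_gap: 80.3
grasp_force: 0.0
clock: 13.73
tool_pos: [584.6, -263.9, 89.6]
eef_rot: [0.0, 0.992, 0.125, 0.0]
ft_force: [0.7, 1.1, 2.8]
finger_gap: 40.9
grasp_force: 20.0
clock: 14.4
tool_pos: [585.1, -264.4, 243.1]
eef_rot: [0.002, 0.992, 0.125, 0.002]
ft_force: [0.6, -0.7, -0.4]
finger_gap: 41.4
grasp_force: 20.0
```

```bash

python3 -m inch '[[38,[0,0.03,0],[0,0,0]],[38,[0,0.1,0],[0,0,0]],[38,[-0.02,0.25,0],[0,0,0]],[38,[-0.04,0.4,0],[0,0,0]],[38,[-0.06,0.55,0],[0,0,0]],[38,[-0.08,0.7,0],[0,0,0]],[38,[-0.09,0.85,0],[0,0,0]],[38,[-0.1,1,0],[0,0,0]]]'
python3 -m inch '[[38,[-0.02,0.15,0],[0,0,0]],[38,[-0.04,0.3,0],[0,0,0]],[38,[-0.06,0.45,0],[0,0,0]],[38,[-0.08,0.6,0],[0,0,0]],[38,[-0.088,0.75,0],[0,0,0]],[38,[-0.088,0.88,0],[0,0,0]],[38,[-0.088,0.97,0],[0,0,0]],[38,[-0.088,1,0],[0,0,0]]]'
python3 -m inch '[[38,[0,0.017,0],[0,0,0]],[38,[0,0.017,0],[0,0,0]],[38,[0,0.017,-0.1],[0,0,0]],[38,[0,0.017,-0.23],[0,0,0]],[38,[0,0.017,-0.33],[0,0,0]],[38,[0,0.017,-0.38],[0,0,0]],[38,[0,0.017,-0.4],[0,0,0]],[38,[0,0.017,-0.4],[0,0,0]]]'
python3 - <<'E'
from h import *
s=r.get_state(); d=grab('wrist','w4'); grab('side','sd4'); q=np.load('warm.npy'); im=cv2.imread('pics/w4.png')
print(s['tool_pos'],W(-43,-43,24,q[:2],q[2]))
sd=cv2.imread('pics/sd4.png'); sd=cv2.resize(sd[150:270,235:365],None,fx=3,fy=3,interpolation=cv2.INTER_CUBIC)
cv2.imwrite('pics/m4.png',np.hstack([im[:360,210:620],sd]))
E
```

```text
clock: 15.07
tool_pos: [568.4, -111.8, 237.3]
eef_rot: [-0.001, 0.992, 0.125, -0.002]
ft_force: [-0.3, -0.1, -1.7]
finger_gap: 41.4
grasp_force: 20.0
clock: 15.73
tool_pos: [555.4, 38.3, 238.0]
eef_rot: [-0.001, 0.992, 0.126, -0.001]
ft_force: [-1.1, -0.3, -2.2]
finger_gap: 40.9
grasp_force: 20.0
clock: 16.4
tool_pos: [556.3, 38.0, 179.0]
eef_rot: [-0.0, 0.992, 0.124, -0.0]
ft_force: [0.4, 0.0, -1.3]
finger_gap: 41.3
grasp_force: 20.0
[556.31115971  38.02334026 178.95966509] [556.3275229   38.58171001  24.        ]
```

View pics/m4.png

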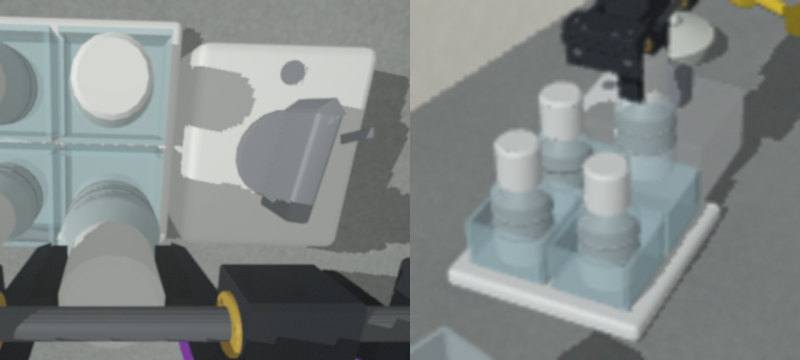

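The bottle is centred over the last empty well, with the near edge at crop (112,215). Lowering it.

```bash

python3 -m inch '[[38,[0,0,-0.08],[0,0,0]],[38,[0,0,-0.17],[0,0,0]],[38,[0,0,-0.25],[0,0,0]],[38,[0,0,-0.32],[0,0,0]],[38,[0,0,-0.37],[0,0,0]],[38,[0,0,-0.4],[0,0,0]],[38,[0,0,-0.41],[0,0,0]],[38,[0,0,-0.41],[0,0,0]]]'
python3 -m inch '[[38,[0,0,-0.005],[0,0,0]],[38,[0,0,-0.01],[0,0,0]],[38,[0,0,-0.015],[0,0,0]],[38,[0,0,-0.02],[0,0,0]],[38,[0,0,-0.024],[0,0,0]],[38,[0,0,-0.028],[0,0,0]],[38,[0,0,-0.028],[0,0,0]],[38,[0,0,-0.028],[0,0,0]]]'
python3 -m inch '[[38,[0,0,-0.002],[0,0,0]],[38,[0,0,-0.004],[0,0,0]],[38,[0,0,-0.005],[0,0,0]],[38,[0,0,-0.006],[0,0,0]],[38,[0,0,-0.006],[0,0,0]],[38,[0,0,-0.006],[0,0,0]],[38,[0,0,-0.006],[0,0,0]],[38,[0,0,-0.006],[0,0,0]]]'
```

```text
clock: 17.17
tool_pos: [556.5, 38.5, 118.0]
eef_rot: [0.0, 0.992, 0.125, 0.0]
ft_force: [1.0, 0.1, -0.5]
finger_gap: 41.5
grasp_force: 20.0
clock: 17.83
tool_pos: [556.3, 38.6, 113.6]
eef_rot: [0.0, 0.992, 0.125, 0.0]
ft_force: [0.5, -0.5, 0.3]
finger_gap: 41.0
grasp_force: 20.0
clock: 18.5
tool_pos: [556.6, 38.7, 113.6]
eef_rot: [0.0, 0.992, 0.125, 0.001]
ft_force: [-1.7, 0.4, 8.1]
finger_gap: 41.6
grasp_force: 20.0
```

```bash

python3 -m inch '[[44,[0,0,0],[0,0,0]],[48,[0,0,0],[0,0,0]],[54,[0,0,0],[0,0,0]],[62,[0,0,0],[0,0,0]],[62,[0,0,0],[0,0,0]],[62,[0,0,0.1],[0,0,0]],[62,[0,0,0.25],[0,0,0]],[62,[0,0,0.4],[0,0,0]]]'
python3 -m inch '[[62,[0,0,0.15],[0,0,0]],[62,[0,0,0.35],[0,0,0]],[62,[0,0,0.45],[0,0,0]],[62,[0,-0.2,0.45],[0,0,0]],[62,[0.1,-0.4,0.45],[0,0,0]],[62,[0.25,-0.6,0.45],[0,0,0]],[62,[0.35,-0.727,0.45],[0,0,0]],[62,[0.4,-0.727,0.45],[0,0,0]]]'
python3 -m inch '[[62,[0.03,0,0],[0,0,-0.06]],[62,[0.06,0,0],[0,0,-0.12]],[62,[0.06,0,0],[0,0,-0.12]],[62,[0.06,0,0],[0,0,-0.12]],[62,[0.06,0,0],[0,0,-0.12]],[62,[0.06,0,0],[0,0,-0.12]],[62,[0.06,0,0],[0,0,-0.12]],[62,[0.06,0,0],[0,0,-0.12]]]'
python3 - <<'E'
from h import *
s=r.get_state(); d=grab('wrist','w5'); q=np.load('warm.npy'); im=cv2.imread('pics/w5.png')
print(s['tool_pos'],s['joint_pos'])
o=W(0,-165,0,q[:2],q[2])
for ang,col in ((q[2],(0,0,255)),(q[2]-.16,(0,255,0))):
    P=[(o[0]+k*np.cos(ang),o[1]+k*np.sin(ang),127) for k in(-37,37)]; p=wp(d,s,P); print(p)
    cv2.polylines(im,[(p*16).astype(np.int32)],False,col,1,cv2.LINE_AA,4)
cv2.imwrite('pics/w5o.png',cv2.resize(im[60:320,160:480],None,fx=2,fy=2,interpolation=cv2.INTER_CUBIC))
E
```

```text
clock: 19.17
tool_pos: [555.9, 38.6, 172.8]
eef_rot: [-0.0, 0.992, 0.125, -0.001]
ft_force: [0.4, -0.1, -0.7]
finger_gap: 61.9
grasp_force: 0.0
clock: 19.83
tool_pos: [617.5, -74.2, 239.3]
eef_rot: [0.0, 0.992, 0.123, -0.0]
ft_force: [-0.5, 1.0, -0.2]
finger_gap: 62.0
grasp_force: 0.0
clock: 20.5
tool_pos: [625.1, -70.4, 240.2]
eef_rot: [0.0, 1.0, 0.031, 0.0]
ft_force: [0.1, 0.3, 0.0]
finger_gap: 62.2
grasp_force: 0.0
[625.09968785 -70.36086542 240.22664315] [-2.99975015e-01  5.22104199e-01  1.05537619e+00 -1.66075948e-05
  1.56403903e+00  1.20869848e+00]
[[327.77245126 242.61215939]
 [313.61920579 155.79263974]]
[[320.76956158 243.10344872]
 [321.17467986 155.21959613]]
```

View pics/w5o.png

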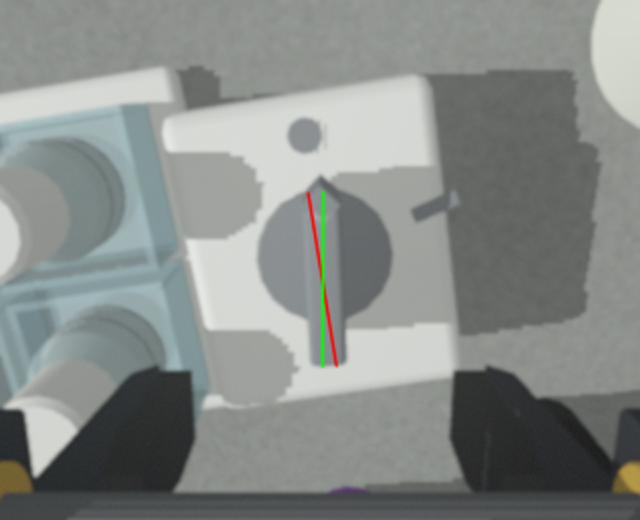

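The wrist view shows the bar centred at crop (324,270), about 1 mm to the right, pointing roughly 0.1 rad short of the round mark, i.e. close to off. All four bottles are in wells. Gripping the bar.

```bash

python3 -m inch '[[62,[0,-0.005,-0.16],[0,0,0.015]],[62,[0,-0.005,-0.33],[0,0,0.015]],[62,[0,-0.005,-0.5],[0,0,0.015]],[62,[0,-0.005,-0.66],[0,0,0.015]],[62,[0,-0.005,-0.8],[0,0,0.015]],[62,[0,-0.005,-0.9],[0,0,0.015]],[62,[0,-0.005,-0.95],[0,0,0.015]],[62,[0,-0.005,-0.95],[0,0,0.015]]]'
python3 -m inch '[[12,[0,0,0],[0,0,0]],[12,[0,0,0],[0,0,0]],[12,[0,0,0],[0,0,0]],[12,[0,0,0],[0,0,0]],[12,[0,0,0],[0,0,0]],[12,[0,0,0],[0,0,0]],[12,[0,0,0],[0,0,0]],[12,[0,0,0],[0,0,0]]]' 30
python3 -m inch '[[12,[0,0,0],[0,0,-0.02]],[12,[0,0,0],[0,0,-0.07]],[12,[0,0,0],[0,0,-0.13]],[12,[0,0,0],[0,0,-0.19]],[12,[0,0,0],[0,0,-0.25]],[12,[0,0,0],[0,0,-0.31]],[12,[0,0,0],[0,0,-0.37]],[12,[0,0,0],[0,0,-0.4]]]'
python3 -c "
from h import *
s=r.get_state();print(s['wrist_torque'],s['ft_force'])"
```

```text
clock: 21.22
tool_pos: [624.6, -71.1, 96.1]
eef_rot: [-0.0, 0.999, 0.043, -0.001]
ft_force: [0.1, 0.6, 0.1]
finger_gap: 62.1
grasp_force: 0.0
clock: 21.88
tool_pos: [625.3, -71.2, 97.8]
eef_rot: [0.0, 0.999, 0.042, 0.0]
ft_force: [0.6, 0.2, 0.6]
finger_gap: 15.8
grasp_force: 30.0
clock: 22.55
tool_pos: [625.1, -72.0, 97.8]
eef_rot: [0.001, 0.963, -0.271, 0.0]
ft_force: [-1.4, -4.8, 0.9]
finger_gap: 16.0
grasp_force: 30.0
[-0.60006322  0.26789183  0.02196375] [-1.4378244  -4.78877649  0.85390731]
```

```bash

python3 -m inch '[[12,[0,0,0],[0,0,-0.05]],[12,[0,0,0],[0,0,-0.1]],[12,[0,0,0],[0,0,-0.15]],[12,[0,0,0],[0,0,-0.2]],[12,[0,0,0],[0,0,-0.25]],[12,[0,0,0],[0,0,-0.29]],[12,[0,0,0],[0,0,-0.31]],[12,[0,0,0],[0,0,-0.31]]]'
python3 -c "
from h import *
s=r.get_state();print(s['wrist_torque'])"
python3 -m inch '[[12,[0,0,0],[0,0,-0.01]],[12,[0,0,0],[0,0,-0.015]],[12,[0,0,0],[0,0,-0.02]],[12,[0,0,0],[0,0,-0.025]],[12,[0,0,0],[0,0,-0.03]],[12,[0,0,0],[0,0,-0.03]],[12,[0,0,0],[0,0,-0.03]],[12,[0,0,0],[0,0,-0.03]]]'
python3 -c "
from h import *
s=r.get_state();print(s['wrist_torque'])"
```

```text
clock: 23.22
tool_pos: [624.7, -72.5, 97.8]
eef_rot: [0.001, 0.87, -0.494, -0.0]
ft_force: [-4.6, -5.6, 2.0]
finger_gap: 15.9
grasp_force: 30.0
[-0.80796482  0.63087884 -0.03663744]
clock: 23.88
tool_pos: [624.6, -72.5, 97.7]
eef_rot: [0.001, 0.858, -0.513, -0.0]
ft_force: [-4.1, -5.9, 2.3]
finger_gap: 15.8
grasp_force: 30.0
[-0.81179122  0.58885421  0.05585242]
```

```bash

for i in 1 2; do python3 -m inch '[[12,[0,0,0],[0,0,-0.005]],[12,[0,0,0],[0,0,-0.01]],[12,[0,0,0],[0,0,-0.015]],[12,[0,0,0],[0,0,-0.02]],[12,[0,0,0],[0,0,-0.02]],[12,[0,0,0],[0,0,-0.02]],[12,[0,0,0],[0,0,-0.02]],[12,[0,0,0],[0,0,-0.02]]]' | egrep 'rot|for'
python3 -c "
from h import *
s=r.get_state();print(s['wrist_torque'])"; done
```

```text
eef_rot: [0.001, 0.85, -0.526, -0.0]
ft_force: [-4.0, -6.5, 2.6]
grasp_force: 30.0
[-0.85172406  0.64556178  0.41980287]
eef_rot: [0.002, 0.842, -0.539, -0.0]
ft_force: [-4.5, -5.7, 1.5]
grasp_force: 30.0
[-0.88012533  0.63143466  0.70888598]
```

The stop is felt: z torque rises from 0.05 to 0.7 N m. Releasing and rising.

```bash

python3 -m inch '[[24,[0,0,0],[0,0,0]],[50,[0,0,0],[0,0,0]],[50,[0,0,0],[0,0,0]],[50,[0,0,0],[0,0,0]],[50,[0,0,0],[0,0,0]],[50,[0,0,0.1],[0,0,0]],[50,[0,0,0.25],[0,0,0]],[50,[0,0,0.4],[0,0,0]]]'
python3 -m inch '[[50,[0,0,0.15],[0,0,0]],[50,[0,0,0.35],[0,0,0]],[50,[0,0,0.55],[0,0,0]],[50,[-0.2,-0.1,0.6],[0,0,0]],[50,[-0.4,-0.2,0.6],[0,0,0]],[50,[-0.5,-0.2,0.6],[0,0,0]],[50,[-0.5,-0.2,0.6],[0,0,0]],[50,[-0.5,-0.2,0.6],[0,0,0]]]'
python3 - <<'E'
from h import *
s=r.get_state();grab('top','t6');grab('side','sd6');print(s['ft_force'])
t=cv2.imread('pics/t6.png'); a=cv2.resize(t[140:290,240:375],None,fx=3,fy=3,interpolation=cv2.INTER_CUBIC)
d=cv2.imread('pics/sd6.png'); d=cv2.resize(d[140:290,240:370],None,fx=3,fy=3,interpolation=cv2.INTER_CUBIC)
cv2.imwrite('pics/m6.png',np.hstack([a,d]))
E
```

```text
clock: 25.88
tool_pos: [625.0, -71.0, 157.8]
eef_rot: [0.0, 0.842, -0.54, -0.001]
ft_force: [-0.2, 0.8, 0.9]
finger_gap: 49.6
grasp_force: 0.0
clock: 26.55
tool_pos: [550.3, -101.2, 248.1]
eef_rot: [-0.0, 0.842, -0.54, 0.0]
ft_force: [-0.2, 0.7, 0.7]
finger_gap: 50.0
grasp_force: 0.0
[-0.23880946  0.73057388  0.69181275]
```

View pics/m6.png

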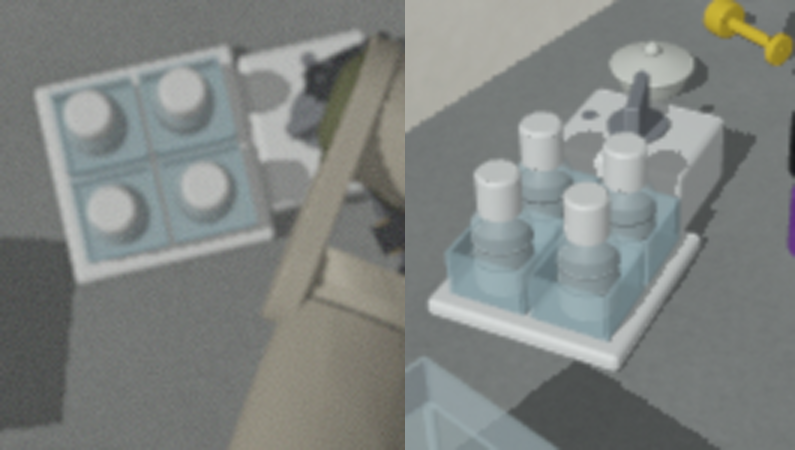

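All four bottles stand upright in wells, at top-crop (89,114), (183,92), (113,210) and (206,188). In the side view the handle is seen edge-on at (637,100), which fits on. The tool touches nothing, so I'm handing in.

```bash
python3 -c "
from workcell import r
print(r.job_done())"
```

```text
the job is handed in; nothing more can be done
None
```

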